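Index the calibration turret and untwist the red lens cover

ROBOT

A 6-joint arm with a two-finger parallel gripper is mounted at the origin on the work surface. World frame = base frame: x ahead of the robot, y to its left, z up, the work surface at z = 0. Lengths are in mm, angles in degrees, forces in N, time in s.
With the tool pointing down it reaches from about 275 to 975 mm from the base axis. Payload 8.4 kg.
Tool frame: the origin (TCP) lies on the mounting face of the last link; the fingertips stand 190 mm ahead of it and the grasp point (between the pads) lies 171 mm ahead of it; z points along the fingers, x is the direction in which the jaws open and shut, and the axes are right-handed (so a half turn about z gives the same grasp; the last joint's range is limited). The gripper opens to 92 mm and grips with 3 to 60 N. Pads are 20 mm wide; open, the fingers measure 128 mm over their backs; the gripper's body (75 mm by 189 mm) begins 69 mm behind the grasp point.
Start: joints at [76.639, 20.225, 93.587, -0, 66.188, -0.138], TCP at [142.971, 608.431, 404.683] pointing down, gripper open.
Joint ranges: [-150.9, 150.9], [-52.94, 120.26], [3.33, 152.33], [-74.26, 254.26], [0, 154.13], [-172.89, 172.89]. Speed limits (degrees/s): [127.2, 127.2, 159.86, 180, 180, 180].

INTERFACE

Orientations are given as a 3x3 rotation matrix whose columns are the frame's x, y, z axes.
In Python, from cell import env gives the robot as it stands.
- The arm moves only by the tool step_arm, never from a script. Its argument "steps" is text: rows parted by semicolons, each of 7 numbers parted by spaces: the shift along the world's x, y, z in mm, then the turn, a rotation vector about the world's x, y, z in rad, then the gripper's target within -1 to 1 (fully open at 1, half-way at 0, shut at -1). A call has exactly 8 rows; each row is the pose to reach, as a shift and turn from the pose commanded when the call began; what a row does not reach only later rows make up. A row lasts 1/12 s, in which the tool goes at most 41.7 mm and 7.16 degrees, less where a joint would pass 70% of its speed; a pose out of reach is approached as far as the arm can. A call with a gripper value outside its range is refused whole. The fingers move at their own pace and stop on an object; "newtons" is the grip in N (left out, the last holds). Time passes only in rows, so rows that repeat a pose let the fingers close, or fill a call up. It gives the time, the measured TCP pose, the force and the opening at its end, in the units of the state.
- env.get_obs(): the state, without advancing time (a new reading comes with each control period).
- env.read_camera(name): name is "scene" or "top"; returns the picture (480x640x3 uint8, red, green, blue); there is no depth.
- env.camera_model(name): a dict with "camera_matrix" (3x3 intrinsics, pixels), "k1" (the pictures are not rectified: a ray, as slopes to the right and down, at radius r is drawn at 1 + k1 r^2 times it, then the intrinsics apply), "origin" and "attitude" of the camera in the world. Camera axes: x right, y down, z forward; pixel columns grow to the right and rows downward; lengths in mm; the calibration is good to about 2 mm. A picture is of the moment at which its call begins. camera_model takes no time and is no camera call.
- env.hand_in(): hands the job in, once; it reports no verdict.
The state is a dict: "time_s": time; "joints": joint angles; "qd": joint speeds; "effort": joint torques, N m; "tcp_pos": TCP position; "eef_rot": TCP orientation; "contact_force": force on the tool from outside, world axes, zero at the start; "ft_torque": the same for the moment, N m; "finger_gap": finger opening in mm.
Only numpy, scipy, OpenCV 4.12 (cv2) and the standard library are available. Lean on these libraries where they do the work, as an engineer would, in place of code of your own. Each camera call takes 0.05 s, during which the arm holds its last target. There are 200 camera calls.

TASK

Turn the white turret (it has a black centre handle) until the seat with the red cover stands at the yellow arrow on the base, and let it rest there. Then untwist the red cover anticlockwise, lift it out and put it in the empty aluminium dish. Leave the turret standing at the arrow, the blue cover on its seat and the dish about where it is.

Things in the scene. Friction and masses are not known exactly. Their poses are not given: they have to be found in the camera images.
- base: Round aluminium plate, 284 mm across, 20 mm thick, fixed. Origin: centre of its underside, on the turret's axis. Its -x axis points from there to the yellow arrow on its rim (the front), roughly towards the robot. A seat is at the arrow when its centre is on that line within 10 degrees.
- turret: White disc, 228 mm across, top at z = 40 mm; origin on its axis 22 mm above the table; turns stiffly (0.3 N m), stays put; stops 80 deg either way from its start. Black handle bar on the axis: 40 mm along turret x, 14 thick, z 48 to 95 mm. Two square cover seats (38 mm, top z = 54) 85 mm from the axis, 45 deg either side of turret -x; red is in either. Dark lens barrels (top z = 78) opposite.
- red_cap: Red cover, 80 g, 49 mm tall; origin centre of underside (z = 42 mm when seated). Lug bar 28 x 8 mm below, flange 34 mm across to 17 mm up, then grip bar 30 mm along its x, 12 thick, to 49 mm up. Locked with its bar about 60 deg clockwise (from above) of the turret's x. Turn it anticlockwise until its bar is parallel to turret x (12 deg): it lifts out. Turns easily, not rising; stop 5-10 deg past.
- blue_cap: The same cover in blue, locked in the other seat the same way; it stays there.
- dish: Empty round aluminium dish, loose on the table, 100 mm across, 20 mm tall, inner floor 3 mm above its underside, 90 mm wide inside. Origin: centre of its underside. A similar dish near it holds brass screws.
Things that resemble listed ones, but are neither listed nor needed, are in the scene too. There is more than one size of the blue_cap; the job needs the middle-sized.

How it is judged (in metres and radians):
On the way, in this order (a step that is already met when the one before it is completed fails the run):
1. the turret is turned so that the red cover, still on its seat, stands at the arrow (within 10 degrees) and is at rest (x of red_cap in the frame of base below -0.06 m and y of red_cap in the frame of base between -0.0165 and 0.0165 m and z of red_cap in the frame of turret below 0.026 m and angular speed of turret below 0.1 rad/s), for 0.2 s.
2. the red cover is untwisted and lifted out of its seat there, at the arrow (z of red_cap in the frame of turret above 0.034 m and x of red_cap in the frame of base between -0.13 and -0.04 m and y of red_cap in the frame of base between -0.045 and 0.045 m), for 0.02 s.
At the end, for the whole second after the job is handed in: The red cover lies or stands at rest inside the empty dish (centre of its underside within 50 mm of the dish's centre and below 50 mm), carried by it; the turret rests with the emptied seat at the arrow (within about 11 degrees); the blue cover is still on its seat (horizontal distance between red_cap and dish below 0.05 m and height (world z) of red_cap below 0.05 m and contact force between red_cap and dish above 0.15 N and linear speed of red_cap below 0.03 m/s and angle between the x axis of turret and the x axis of base, either way round between 0.585 and 0.985 rad and angular speed of turret below 0.05 rad/s and z of blue_cap in the frame of turret below 0.026 m); the robot touches nothing.
It fails at once if the blue cover is taken off its seat (z of blue_cap in the frame of turret above 0.032 m).
It fails at once if the dish is shoved away (more than 50 mm) (distance of dish from where it was at the start of the episode above 0.05 m).
It also fails if it takes over 58 s, if anything falls off the work surface, if the arm or the gripper's body presses on something with over 40 N, if the wrist force passes 120 N, or if a joint passes its speed limit or range.

## Working session

There is one attempt and no reset: what is moved stays moved. The work goes in short steps, Python scripts to look and compute and a tool call to move; the robot and the scene stay as the last step left them, time stands still between calls to the robot, and variables do not carry over. Pictures are saved under pics/ and viewed, about 8 in all and at most 12, crops included, and the job is handed in when it is done.

Besides the shell and the picture viewer there is one more tool, called after ">>>" as name(argument=value, ...) on one line, values as JSON. step_arm: Moves the arm, as the interface text tells. Its arguments: {"type":"object","properties":{"steps":{"type":"string"},"newtons":{"type":"number"}},"required":["steps"]}

```bash
mkdir -p pics
cat > h.py <<'E'
import numpy as np, cv2
from cell import env
def snap(name,fn,crop=None,scale=1):
    im=env.read_camera(name)[:,:,::-1].copy()
    cv2.imwrite('pics/raw_'+fn,im)
    if crop: x0,y0,x1,y1=crop; im=im[y0:y1,x0:x1]
    cv2.imwrite('pics/'+fn,cv2.resize(im,None,fx=scale,fy=scale,interpolation=cv2.INTER_CUBIC)); return im
def ray(name,u,v):
    m=env.camera_model(name);K=np.array(m["camera_matrix"]);k=m["k1"]
    d=np.array([(u-K[0,2])/K[0,0],(v-K[1,2])/K[1,1]]);s=d.copy()
    for _ in range(30): s=d/(1+k*(s@s))
    return np.array(m["origin"]),np.array(m["attitude"])@np.r_[s,1]
def at(name,u,v,z):
    o,d=ray(name,u,v);return o+d*(z-o[2])/d[2]
def proj(name,p):
    m=env.camera_model(name);K=np.array(m["camera_matrix"])
    c=np.array(m["attitude"]).T@(np.array(p,float)-np.array(m["origin"]));s=c[:2]/c[2];s=s*(1+m["k1"]*(s@s))
    return np.array([K[0,0]*s[0]+K[0,2],K[1,1]*s[1]+K[1,2]])
E
python3 - <<'E'
from h import *
snap('top','t1.png');snap('scene','s1.png')
for n in('top','scene'):print(env.camera_model(n))
print(env.get_obs())
E
```

```text
{'camera_matrix': array([[570.88081308,   0.        , 311.77898058],
       [  0.        , 570.88081308, 232.61844893],
       [  0.        ,   0.        ,   1.        ]]), 'k1': -0.1886112346817571, 'origin': array([340.53353052, -49.55889015, 944.20863153]), 'attitude': array([[-0.02001127, -0.98875807,  0.14817905],
       [-0.99958207,  0.02287856,  0.01767087],
       [-0.02086234, -0.14776351, -0.98880266]])}
{'camera_matrix': array([[606.71967594,   0.        , 332.30439551],
       [  0.        , 606.71967594, 235.45313524],
       [  0.        ,   0.        ,   1.        ]]), 'k1': 0.067911840928707, 'origin': array([1041.7105552 , -217.91287838,  861.58416029]), 'attitude': array([[ 0.27247162,  0.76554112, -0.58284304],
       [ 0.96207837, -0.20869871,  0.17564182],
       [ 0.01282244, -0.6085981 , -0.79337503]])}
{'time_s': 0.1, 'joints': array([ 7.66406757e+01,  2.02588460e+01,  9.36239507e+01,  4.21988458e-04,
        6.61891973e+01, -1.39778797e-01]), 'qd': array([ 0.00737099, -0.04143448, -0.17582385, -0.01660965,  0.02070491,
       -0.09590174]), 'effort': array([-2.27991608e-03, -5.94899154e+01, -3.34925294e+01,  6.97994675e-02,
        1.81610364e-02, -4.39907762e-05]), 'tcp_pos': array([142.90168556, 608.22991047, 404.04150978]), 'eef_rot': array([[ 2.28685690e-01,  9.73500266e-01, -2.96886476e-04],
       [ 9.73499500e-01, -2.28685882e-01, -1.22097263e-03],
       [-1.25651093e-03, -9.79986692e-06, -9.99999211e-01]]), 'contact_force': array([-0.73455197,  0.72698428, -0.30919738]), 'ft_torque': array([ 0.00086951, -0.01014241,  0.04084663]), 'finger_gap': 91.69167999523593}
```

View pics/t1.png

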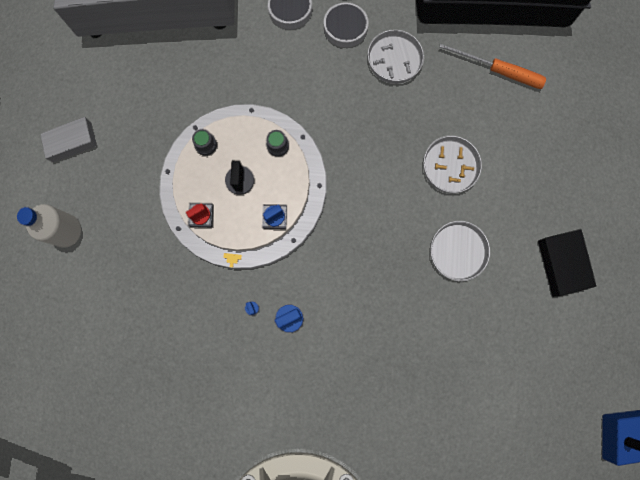

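View pics/s1.png

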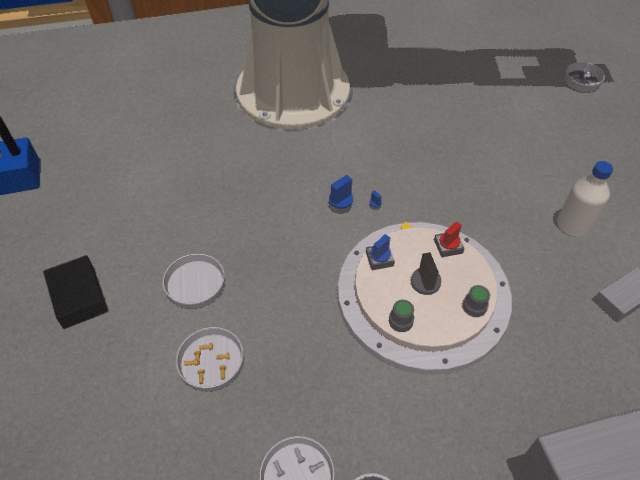

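Top view: the red cover on the turret is at (200,215), the seated blue one at (275,216). Decoy blue covers lie on the table at (252,308) (small) and (289,318) (large). The arrow is at (232,261), the handle at (237,178). The empty dish is at (460,251); dishes with brass screws are at (452,165) and with steel screws at (396,57). I'll check with a close crop and measurements.

Run:
```python
from h import *
im=cv2.imread('pics/raw_t1.png')
hsv=cv2.cvtColor(im,cv2.COLOR_BGR2HSV)
def cen(m,roi):
    x0,y0,x1,y1=roi;k=np.zeros_like(m);k[y0:y1,x0:x1]=m[y0:y1,x0:x1];k=(k>0).astype('uint8')
    n,l,s,c=cv2.connectedComponentsWithStats(k);i=1+np.argmax(s[1:,4]);return (l==i).astype('uint8'),c[i],s[i]
def hull_ell(k):
    c=max(cv2.findContours(k,0,1)[0],key=cv2.contourArea);return cv2.fitEllipse(cv2.convexHull(c))
roi=(150,95,335,280)
# turret: cream, z=40
k,_,s=cen(cv2.inRange(hsv,(0,15,140),(25,80,255)),roi);e=hull_ell(k)
print('turret',e,at('top',*e[0],40))
k,_,s=cen(cv2.inRange(hsv,(0,0,120),(180,80,255)),roi);e=hull_ell(k)
print('base',e,at('top',*e[0],20))
k,c,s=cen(cv2.inRange(hsv,(18,110,120),(35,255,255)),(210,240,260,280));print('arrow',c,s,at('top',*c,20))
k,c,s=cen(cv2.inRange(hsv,(0,0,120),(180,60,255)),(420,210,500,290));e=hull_ell(k);print('dish',e,at('top',*e[0],20))
for n,r,lo,hi in(('g1',(185,120,225,160),(50,80,30),(90,255,255)),('g2',(260,120,300,160),(50,80,30),(90,255,255))):
    k,c,s=cen(cv2.inRange(hsv,lo,hi),r);print(n,c,s,at('top',*c,78))
cv2.imwrite('pics/c1.png',cv2.resize(im[100:275,155:335],None,fx=4,fy=4,interpolation=2)[:600])
cv2.imwrite('pics/c1.png',cv2.resize(im[125:275,155:335],None,fx=4,fy=4,interpolation=2))
```

```text
turret ((240.43556213378906, 182.21127319335938), (132.42137145996094, 137.66046142578125), 60.10082244873047) [562.04810497  81.57274569  40.        ]
base ((242.40333557128906, 185.4544677734375), (162.3698272705078, 169.1410369873047), 62.13356399536133) [561.28598166  81.14646018  20.        ]
arrow [231.75912409 258.10218978] [224 253  17  14 137] [439.87019497  98.86162222  20.        ]
dish ((460.2488098144531, 250.23239135742188), (59.14188003540039, 61.541072845458984), 149.33180236816406) [ 444.14427915 -276.30589147   20.        ]
g1 [201.10493827 137.67901235] [194 131  15  14 162] [628.10047409 140.03132009  78.        ]
g2 [275.61490683 138.40993789] [269 132  14  14 161] [622.63148699  20.22233042  78.        ]
```

View pics/c1.png

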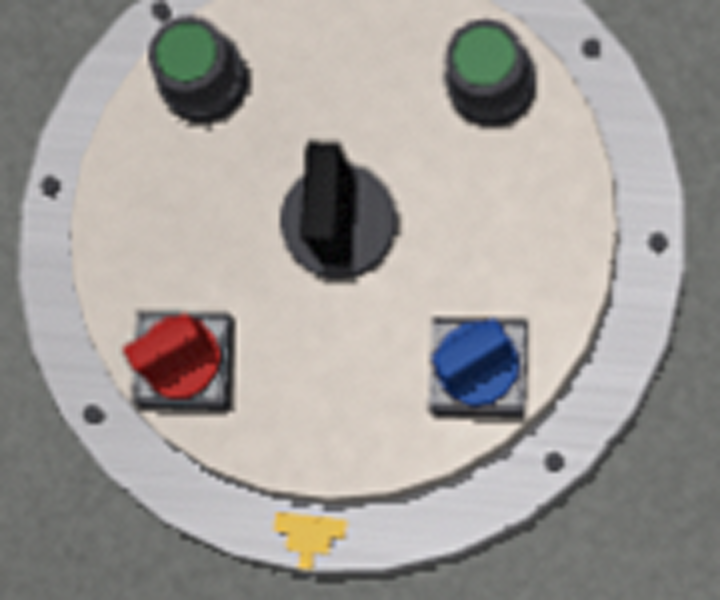

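Run:
```python
from h import *
A=np.array([561.7,81.4]);
for n,u,v,z in(('handle top',235.6,172.5,95),('redseat',201,215.3,54),('blueseat',274.7,216,54),('handle scene top',426,255,95)):
    p=at('scene' if 'scene' in n else 'top',u,v,z);d=p[:2]-A;print(n,p,np.hypot(*d),np.degrees(np.arctan2(d[1],d[0])))
def P(n,q): print(n,proj('scene',q).round(1))
P('handle',[561.7,81.4,95]);P('dish',[444.1,-276.3,20]);P('arrow',[439.9,98.9,20])
```

```text
handle top [564.19202016  81.16482552  95.        ] 2.5030923954389386 -5.3910948244602785
redseat [506.10402202 143.32357367  54.        ] 83.21923902433669 131.91800398783127
blueseat [501.97102929  24.68074129  54.        ] 82.36883057851716 -136.48053270502507
handle scene top [553.75155749  81.97548663  95.        ] 7.969248595969057 175.8588717957633
handle [427.5 259.1]
dish [193.1 276. ]
arrow [405.8 227.2]
```

>>> step_arm(steps="35 -44 0 0 0 0.025 0; 60 -75 0 0 0 0.05 0; 85 -107 0 0 0 0.075 0; 110 -139 0 0 0 0.1 0; 135 -170 0 0 0 0.125 0; 160 -202 0 0 0 0.15 0; 185 -233 0 0 0 0.18 0; 210 -265 0 0 0 0.185 0", newtons=50)

```text
time_s: 0.77
tcp_pos: [350.7, 345.4, 404.6]
eef_rot: [[0.044, 0.999, -0.0], [0.999, -0.044, -0.0], [-0.0, -0.0, -1.0]]
contact_force: [0.1, 1.0, -0.0]
finger_gap: 46.3
```

>>> step_arm(steps="26 -33 -13 0 0 0 0; 52 -65 -26 0 0 0 0; 78 -98 -39 0 0 0 0; 105 -131 -52 0 0 0 0; 131 -164 -65 0 0 0 0; 157 -196 -78 0 0 0 0; 183 -229 -91 0 0 0 0; 210 -262 -105 0 0 0 0")

```text
time_s: 1.43
tcp_pos: [549.7, 96.9, 304.7]
eef_rot: [[0.046, 0.999, -0.0], [0.999, -0.046, 0.0], [0.0, -0.0, -1.0]]
contact_force: [-0.2, 0.0, -0.3]
finger_gap: 45.8
```

>>> step_arm(steps="0 0 0 0 0 0 0; 0 0 -20 0 0 0 0; 0 0 -40 0 0 0 0; 0 0 -53 0 0 0 0; 0 0 -53 0 0 0 -1; 0 0 -53 0 0 0 -1; 0 0 -53 0 0 0 -1; 0 0 -53 0 0 0 -1")

```text
time_s: 2.1
tcp_pos: [546.6, 94.2, 250.3]
eef_rot: [[0.042, 0.999, -0.008], [0.999, -0.042, -0.011], [-0.011, -0.008, -1.0]]
contact_force: [-1.6, -45.4, -13.3]
finger_gap: 21.5
```

The lateral move was clipped short, so the jaws are off-centre. I'll reopen, correct the position and then close.

>>> step_arm(steps="0 0 0 0 0 0 0; 0 0 0 0 0 0 0; 0 0 0 0 0 0 0; 0 0 0 0 0 0 0; 0 0 0 0 0 0 0; 0 0 0 0 0 0 0; 0 0 0 0 0 0 0; 0 0 0 0 0 0 0")

```text
time_s: 2.77
tcp_pos: [549.0, 99.1, 252.6]
eef_rot: [[0.046, 0.999, 0.0], [0.999, -0.046, 0.0], [0.0, 0.0, -1.0]]
contact_force: [-0.8, 0.3, 0.3]
finger_gap: 45.9
```

>>> step_arm(steps="7 -9 0 0 0 0 0; 14 -17.5 -2 0 0 0 0; 14 -17.5 -5 0 0 0 0; 14 -17.5 -5 0 0 0 0; 14 -17.5 -5 0 0 0 -1; 14 -17.5 -5 0 0 0 -1; 14 -17.5 -5 0 0 0 -1; 14 -17.5 -5 0 0 0 -1")

```text
time_s: 3.43
tcp_pos: [562.7, 83.7, 247.3]
eef_rot: [[0.049, 0.999, 0.0], [0.999, -0.049, 0.006], [0.006, -0.0, -1.0]]
contact_force: [-2.6, 36.4, -5.4]
finger_gap: 21.9
```

>>> step_arm(steps="0 0 0 0 0 0 -1; 0 0 0 0 0 0 -1; 0 0 0 0 0 0 -1; 0 0 0 0 0 0 -1; 0 0 0 0 0 0 -1; 0 0 0 0 0 0 -1; 0 0 0 0 0 0 -1; 0 0 0 0 0 0 -1")

```text
time_s: 4.1
tcp_pos: [561.1, 83.7, 247.2]
eef_rot: [[0.047, 0.999, -0.005], [0.999, -0.047, 0.004], [0.003, -0.005, -1.0]]
contact_force: [-8.9, 17.2, 3.8]
finger_gap: 13.5
```

Run:
```python
from h import *
snap('scene','s2.png',(300,180,560,400),3)
```

```text
(no output)
```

View pics/s2.png

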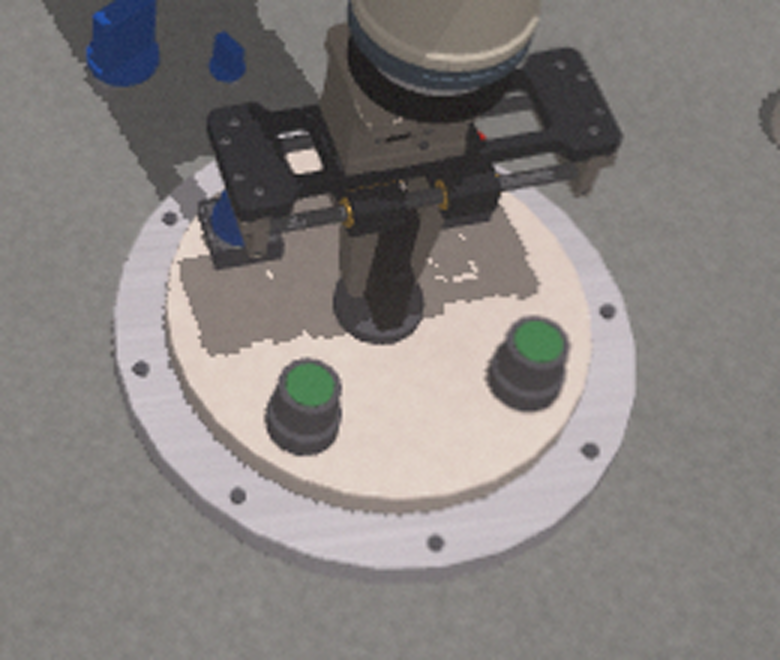

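>>> step_arm(steps="0 2 0 0 0 0.03 -1; 0 2 0 0 0 0.08 -1; 0 2 0 0 0 0.13 -1; 0 2 0 0 0 0.18 -1; 0 2 0 0 0 0.23 -1; 0 2 0 0 0 0.28 -1; 0 2 0 0 0 0.33 -1; 0 2 0 0 0 0.36 -1")

```text
time_s: 4.82
tcp_pos: [561.4, 82.3, 247.1]
eef_rot: [[-0.312, 0.95, -0.004], [0.95, 0.312, -0.002], [-0.001, -0.005, -1.0]]
contact_force: [-4.6, -10.3, 5.0]
finger_gap: 13.5
```

>>> step_arm(steps="0 0 0 0 0 0.04 -1; 0 0 0 0 0 0.09 -1; 0 0 0 0 0 0.14 -1; 0 0 0 0 0 0.19 -1; 0 0 0 0 0 0.24 -1; 0 0 0 0 0 0.29 -1; 0 0 0 0 0 0.33 -1; 0 0 0 0 0 0.33 -1")

```text
time_s: 5.48
tcp_pos: [562.1, 80.8, 247.1]
eef_rot: [[-0.604, 0.797, -0.003], [0.797, 0.604, -0.005], [-0.003, -0.005, -1.0]]
contact_force: [-0.5, -22.2, 2.1]
finger_gap: 13.7
```

>>> step_arm(steps="0 0 0 0 0 0 -1; 0 0 0 0 0 0 -1; 0 0 0 0 0 0 -1; 0 0 0 0 0 0 0; 0 0 0 0 0 0 0; 0 0 0 0 0 0 0; 0 0 0 0 0 0 0; 0 0 10 0 0 0 0")

```text
time_s: 6.15
tcp_pos: [562.2, 83.6, 256.3]
eef_rot: [[-0.601, 0.799, -0.003], [0.799, 0.601, -0.0], [0.001, -0.002, -1.0]]
contact_force: [-0.2, 0.8, -0.2]
finger_gap: 44.5
```

>>> step_arm(steps="0 0 30 0 0 0 0; 0 0 60 0 0 0 0; 25 20 80 0 0 0 0; 50 40 90 0 0 0 0; 80 60 90 0 0 0 0; 110 80 90 0 0 0 0; 140 100 90 0 0 0 0; 140 100 90 0 0 0 0")

```text
time_s: 6.82
tcp_pos: [706.5, 186.9, 348.1]
eef_rot: [[-0.602, 0.798, 0.004], [0.798, 0.602, 0.002], [-0.001, 0.005, -1.0]]
contact_force: [-2.3, -0.7, 0.6]
finger_gap: 46.2
```

Run:
```python
from h import *
snap('scene','s3.png',(300,180,560,380),3)
snap('top','t3.png',(140,90,350,290),3)
```

```text
(no output)
```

View pics/t3.png

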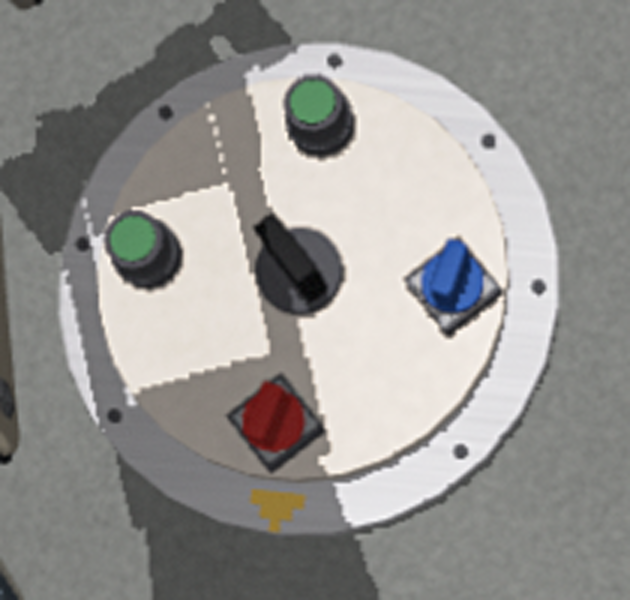

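The red seat is at about (231.7,230.3) and the arrow at about (232.4,260), so it looks aligned. Next I'll measure it.

Run:
```python
from h import *
im=cv2.imread('pics/raw_t3.png')
hsv=cv2.cvtColor(im,cv2.COLOR_BGR2HSV)
def cc(lo,hi,roi,z,n):
    x0,y0,x1,y1=roi;k=cv2.inRange(hsv,lo,hi)[y0:y1,x0:x1];_,l,s,c=cv2.connectedComponentsWithStats(k);i=1+np.argmax(s[1:,4]);p=at('top',*(c[i]+[x0,y0]),z);print(n,c[i]+[x0,y0],s[i,4],p);return p
g1=cc((50,80,30),(90,255,255),(170,155,210,190),78,'g1');g2=cc((50,80,30),(90,255,255),(225,105,265,140),78,'g2')
d=g1-g2;print('yaw',np.degrees(np.arctan2(-d[0],d[1])), 'mid',(g1+g2)/2)
seats=[at('top',231.7,230.3,54),at('top',140+453/3,90+287/3,54)];print(seats, (g1+g2+seats[0]+seats[1])/4)
cc((15,80,60),(35,255,255),(215,245,250,275),20,'arrow')
cc((0,120,40),(10,255,255),(215,205,250,250),70,'red')
for c in('scene',):
  cv2.imwrite('pics/r.png',cv2.convertScaleAbs(np.hstack([cv2.resize(im[205:255,205:255],(400,400),interpolation=2),cv2.resize(cv2.imread('pics/raw_s3.png')[205:265,375:435],(400,400),interpolation=2)]),alpha=1.6))
```

```text
g1 [183.80952381 168.94047619] 168 [577.24656413 167.04457099  78.        ]
g2 [243.71875 123.375  ] 160 [649.54679233  71.27002583  78.        ]
yaw 37.049164181162496 mid [613.39667823 119.15729841  78.        ]
[array([480.60435244,  93.48553426,  54.        ]), array([550.66613682,  -1.91819957,  54.        ])] [564.51596143  82.47048288  66.        ]
arrow [231.81081081 258.12162162] 148 [439.83650393  98.77612463  20.        ]
red [230.58600583 229.14285714] 343 [479.95578281  92.67370577  70.        ]
```

View pics/r.png

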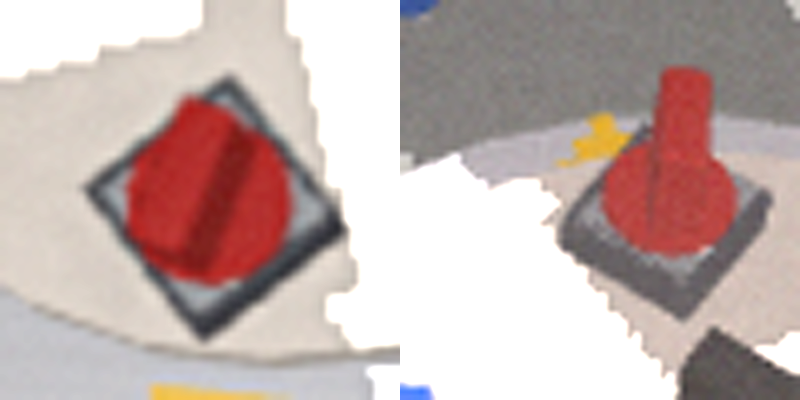

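>>> step_arm(steps="-25 -10 0 0 0 -0.11 0; -55 -22 0 0 0 -0.22 0; -85 -34 0 0 0 -0.33 0; -115 -46 0 0 0 -0.44 0; -145 -58 0 0 0 -0.55 0; -175 -70 0 0 0 -0.66 0; -205 -82 0 0 0 -0.77 0; -225 -92 0 0 0 -0.88 0")

```text
time_s: 7.58
tcp_pos: [473.8, 90.0, 347.4]
eef_rot: [[0.239, 0.971, -0.002], [0.971, -0.239, -0.001], [-0.001, -0.002, -1.0]]
contact_force: [0.5, 0.3, 1.1]
finger_gap: 45.7
```

>>> step_arm(steps="0 0 0 0 0 -0.09 0; 0 0 -10 0 0 -0.17 0; 0 0 -20 0 0 -0.17 0; 0 0 -30 0 0 -0.17 0; 0 0 -40 0 0 -0.17 0; 0 0 -40 0 0 -0.17 0; 0 0 -40 0 0 -0.17 0; 0 0 -40 0 0 -0.17 0")

```text
time_s: 8.25
tcp_pos: [478.1, 91.4, 307.2]
eef_rot: [[0.394, 0.919, -0.001], [0.919, -0.394, -0.0], [-0.0, -0.0, -1.0]]
contact_force: [-0.3, 0.1, 0.6]
finger_gap: 45.9
```

>>> step_arm(steps="1 2.5 -20 0 0 0 0; 1 2.5 -40 0 0 0 0; 1 2.5 -56 0 0 0 0; 1 2.5 -56 0 0 0 0; 1 2.5 -56 0 0 0 -1; 1 2.5 -56 0 0 0 -1; 1 2.5 -56 0 0 0 -1; 1 2.5 -56 0 0 0 -1", newtons=20)

```text
time_s: 8.92
tcp_pos: [479.4, 93.9, 252.4]
eef_rot: [[0.395, 0.919, 0.002], [0.919, -0.395, 0.0], [0.001, 0.002, -1.0]]
contact_force: [0.5, -0.4, -0.6]
finger_gap: 21.0
```

>>> step_arm(steps="0 0 0 0 0 0 -1; 0 0 0 0 0 0 -1; 0 0 0 0 0 0 -1; 0 0 0 0 0 0 -1; 0 0 0 0 0 0 -1; 0 0 0 0 0 0 -1; 0 0 0 0 0 0 -1; 0 0 0 0 0 0 -1")

```text
time_s: 9.58
tcp_pos: [479.3, 93.9, 252.1]
eef_rot: [[0.395, 0.919, 0.001], [0.919, -0.395, 0.0], [0.001, 0.001, -1.0]]
contact_force: [-0.5, -0.1, 7.4]
finger_gap: 12.1
```

>>> step_arm(steps="0 0 0 0 0 0.05 -1; 0 0 0 0 0 0.12 -1; 0 0 0 0 0 0.19 -1; 0 0 0 0 0 0.26 -1; 0 0 0 0 0 0.33 -1; 0 0 0 0 0 0.4 -1; 0 0 0 0 0 0.47 -1; 0 0 0 0 0 0.53 -1")

```text
time_s: 10.25
tcp_pos: [479.4, 93.9, 252.1]
eef_rot: [[-0.127, 0.992, 0.001], [0.992, 0.127, 0.0], [-0.0, 0.001, -1.0]]
contact_force: [-0.8, -0.6, 6.5]
finger_gap: 11.9
```

>>> step_arm(steps="0 0 0 0 0 0.07 -1; 0 0 0 0 0 0.14 -1; 0 0 0 0 0 0.21 -1; 0 0 0 0 0 0.28 -1; 0 0 0 0 0 0.35 -1; 0 0 0 0 0 0.42 -1; 0 0 0 0 0 0.49 -1; 0 0 0 0 0 0.52 -1")

```text
time_s: 10.92
tcp_pos: [479.4, 93.9, 252.1]
eef_rot: [[-0.604, 0.797, 0.002], [0.797, 0.604, 0.0], [-0.001, 0.001, -1.0]]
contact_force: [0.2, -0.2, 5.7]
finger_gap: 11.6
```

>>> step_arm(steps="0 0 0 0 0 0 -1; 0 0 0 0 0 0 -1; 0 0 1 0 0 0 -1; 0 0 2 0 0 0 -1; 0 0 4 0 0 0 -1; 0 0 6 0 0 0 -1; 0 0 8 0 0 0 -1; 0 0 8 0 0 0 -1")

```text
time_s: 11.58
tcp_pos: [478.9, 93.9, 259.7]
eef_rot: [[-0.601, 0.8, 0.0], [0.8, 0.601, -0.0], [-0.0, 0.0, -1.0]]
contact_force: [1.0, -0.0, -0.7]
finger_gap: 12.0
```

>>> step_arm(steps="0 0 10 0 0 0 -1; 0 0 20 0 0 0 -1; 0 0 30 0 0 0 -1; 0 0 40 0 0 0 -1; 0 0 55 0 0 0 -1; 0 0 70 0 0 0 -1; 0 0 85 0 0 0 -1; 0 0 85 0 0 0 -1")

```text
time_s: 12.25
tcp_pos: [479.8, 94.0, 347.8]
eef_rot: [[-0.601, 0.8, 0.005], [0.8, 0.601, 0.001], [-0.002, 0.004, -1.0]]
contact_force: [0.7, 0.5, -0.5]
finger_gap: 12.0
```

Run:
```python
from h import *
snap('scene','s4.png',(260,100,560,350),2.6)
print(env.get_obs()['tcp_pos'],env.get_obs()['finger_gap'])
```

```text
[479.36806594  93.92292751 346.27567595] 12.062809569173126
```

View pics/s4.png

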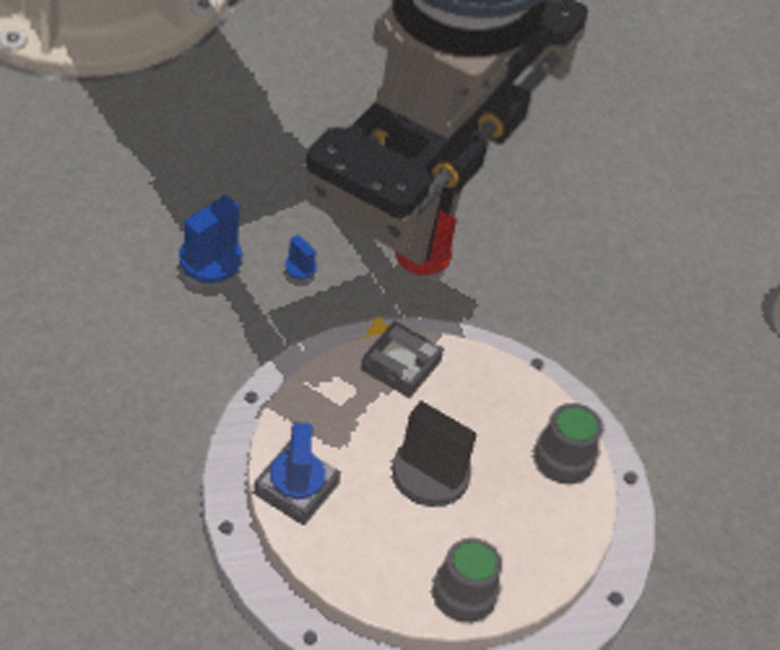

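The red cover is held at crop (425,240) above an empty seat at the arrow, and the blue cover is still seated. On to the dish.

>>> step_arm(steps="-2 -20 0 0 0 -0.05 -1; -4 -45 0 0 0 -0.12 -1; -7 -70 0 0 0 -0.2 -1; -9 -97 0 0 0 -0.28 -1; -12 -124 0 0 0 -0.36 -1; -14 -151 0 0 0 -0.44 -1; -16 -178 0 0 0 -0.52 -1; -18 -200 0 0 0 -0.6 -1")

```text
time_s: 12.97
tcp_pos: [460.3, -107.7, 343.7]
eef_rot: [[-0.04, 0.999, -0.001], [0.999, 0.04, -0.0], [0.0, -0.001, -1.0]]
contact_force: [0.1, -0.6, -0.4]
finger_gap: 11.4
```

>>> step_arm(steps="-2 -25 0 0 0 -0.05 -1; -4 -50 0 0 0 -0.1 -1; -7 -75 0 0 0 -0.15 -1; -9 -100 0 0 0 -0.2 -1; -12 -125 0 0 0 -0.2 -1; -15 -150 0 0 0 -0.2 -1; -17 -168 0 0 0 -0.2 -1; -17 -168 0 0 0 -0.2 -1")

```text
time_s: 13.63
tcp_pos: [443.4, -276.6, 343.7]
eef_rot: [[0.157, 0.988, -0.0], [0.988, -0.157, -0.001], [-0.001, -0.0, -1.0]]
contact_force: [0.3, 0.4, 0.1]
finger_gap: 12.0
```

>>> step_arm(steps="0 0 -20 0 0 0 -1; 0 0 -40 0 0 0 -1; 0 0 -60 0 0 0 -1; 0 0 -80 0 0 0 -1; 0 0 -95 0 0 0 -1; 0 0 -95 0 0 0 -1; 0 0 -95 0 0 0 -1; 0 0 -95 0 0 0 -1")

```text
time_s: 14.3
tcp_pos: [444.2, -273.9, 249.9]
eef_rot: [[0.155, 0.988, 0.0], [0.988, -0.155, -0.0], [-0.0, 0.0, -1.0]]
contact_force: [0.5, 0.0, 0.4]
finger_gap: 11.8
```

>>> step_arm(steps="0 -2 -10 0 0 0 -1; 0 -2 -20 0 0 0 -1; 0 -2 -28 0 0 0 -1; 0 -2 -32 0 0 0 -1; 0 -2 -34 0 0 0 -1; 0 -2 -36 0 0 0 -1; 0 -2 -36 0 0 0 -1; 0 -2 -36 0 0 0 -1")

```text
time_s: 14.97
tcp_pos: [444.0, -276.2, 213.5]
eef_rot: [[0.155, 0.988, 0.0], [0.988, -0.155, -0.0], [-0.0, 0.0, -1.0]]
contact_force: [0.3, -0.2, -0.1]
finger_gap: 11.8
```

>>> step_arm(steps="0 0 0 0 0 0 -0.4; 0 0 0 0 0 0 -0.4; 0 0 0 0 0 0 -0.4; 0 0 0 0 0 0 -0.4; 0 0 0 0 0 0 -0.4; 0 0 0 0 0 0 -0.4; 0 0 0 0 0 0 -0.4; 0 0 0 0 0 0 -0.4")

```text
time_s: 15.63
tcp_pos: [443.9, -276.1, 213.4]
eef_rot: [[0.155, 0.988, -0.0], [0.988, -0.155, -0.0], [-0.0, -0.0, -1.0]]
contact_force: [0.2, -0.1, 0.5]
finger_gap: 27.7
```

>>> step_arm(steps="0 0 10 0 0 0 -0.4; 0 0 25 0 0 0 -0.4; 0 0 45 0 0 0 -0.4; 0 0 65 0 0 0 -0.4; 0 0 85 0 0 0 -0.4; -20 0 105 0 0 0 -0.4; -40 0 120 0 0 0 -0.4; -60 0 120 0 0 0 -0.4")

```text
time_s: 16.3
tcp_pos: [384.1, -276.6, 336.8]
eef_rot: [[0.155, 0.988, 0.004], [0.988, -0.155, -0.003], [-0.002, 0.004, -1.0]]
contact_force: [0.9, -0.6, -0.4]
finger_gap: 27.7
```

Run:
```python
from h import *
snap('scene','s5.png',(120,150,540,400),1.9)
snap('top','t5.png',(150,90,520,330),2)
print(env.get_obs()['contact_force'])
```

```text
[0.19007489 0.0068189  0.19253986]
```

View pics/s5.png

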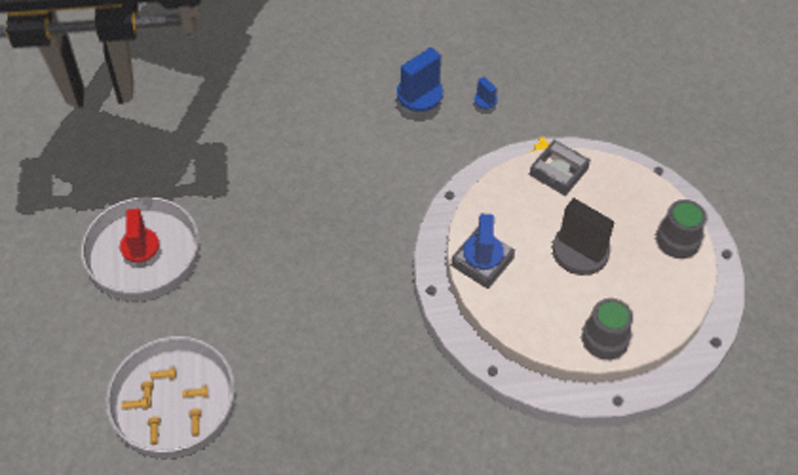

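View pics/t5.png

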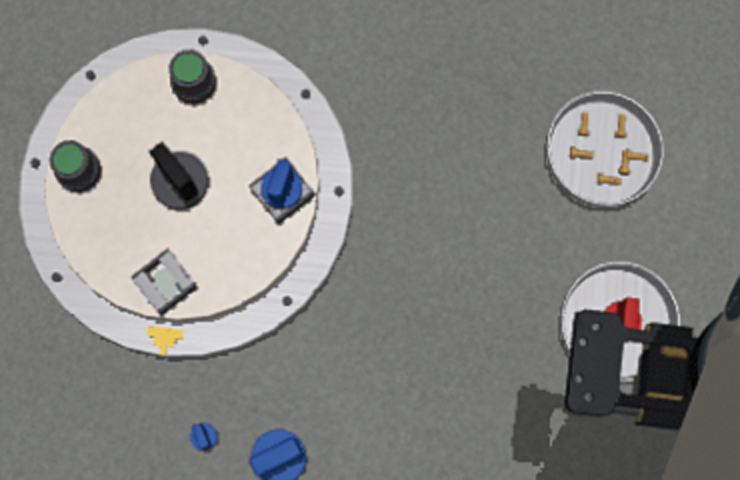

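The red cover stands in the empty dish (scene crop (138,240)). The empty seat is at the arrow and the blue cover is seated. I'll let the arm settle and hand in.

>>> step_arm(steps="0 0 0 0 0 0 -0.4; 0 0 0 0 0 0 -0.4; 0 0 0 0 0 0 -0.4; 0 0 0 0 0 0 -0.4; 0 0 0 0 0 0 -0.4; 0 0 0 0 0 0 -0.4; 0 0 0 0 0 0 -0.4; 0 0 0 0 0 0 -0.4")

```text
time_s: 17.07
tcp_pos: [384.0, -276.1, 333.2]
eef_rot: [[0.155, 0.988, -0.0], [0.988, -0.155, 0.0], [0.0, -0.0, -1.0]]
contact_force: [-0.2, 0.4, 0.6]
finger_gap: 27.7
```

```bash
python3 -c "
from cell import env
print(env.hand_in())"
```

```text
the job is handed in; nothing more can be done
None
```

I turned the turret about 39° anticlockwise by its handle until the red cover stood at the arrow. I then untwisted the cover about 60°, lifted it straight out, set it in the empty dish and handed the job in at about 17 s.

**Last checks:** the last pictures show the red cover standing in the dish and the empty seat at the arrow. The blue cover is still on its seat, the dish looks unmoved and the gripper is clear. I measured the turret yaw at about 37° in the world after the turn, roughly 45° to the base. After that I judged it only by eye, not by a new measurement.

**Went wrong or disagreed:**
- My first move to the handle stopped about 20 mm short, so the first grasp was off-centre and pushed the handle sideways with about 45 N. I reopened, re-centred and gripped again.
- The camera and arm estimates of the turret axis differed by about 2 mm.

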